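# Model street into its transport tray

## Task

The paint on the four model houses is dry: pack them from the drying rack into the plywood transport tray, one to a compartment, in the same street order from left to right as they stand in now (left as seen facing the doors and the tray's blue front edge). Stand every house upright and square on the cork floor with its door towards the blue edge, and set it down rather than dropping it or letting it tip over.

Things in the scene. Friction and masses are not known exactly. Their poses are not given: they have to be found in the camera images.
- house_red: loose model house, cream walls, red roof with its ridge running side to side; 38 mm front to back, 42 mm wide, upright walls to 48 mm, roof top at 67 mm, 60 g. Origin: underside, middle of the front (door) wall's foot; the house's centre is 19 mm along +x. +x: from door wall to back wall (no door); +y: to the left for one facing the door; +z up.
- house_grey: loose model house, brick-brown walls, dark grey roof with its ridge running front to back; 38 mm front to back, 42 mm wide, upright walls to 48 mm, roof top at 69 mm, 60 g. Origin: underside, middle of the front (door) wall's foot; the house's centre is 19 mm along +x. +x: from door wall to back wall (no door); +y: to the left for one facing the door; +z up.
- house_green: loose model house, ochre walls, flat green roof behind a parapet; 38 mm front to back, 42 mm wide, upright walls to 48 mm, roof top at 55 mm, 60 g. Origin: underside, middle of the front (door) wall's foot; the house's centre is 19 mm along +x. +x: from door wall to back wall (no door); +y: to the left for one facing the door; +z up.
- house_blue: loose model house, white walls, blue roof with its ridge running side to side and a small dormer; 38 mm front to back, 42 mm wide, upright walls to 48 mm, roof top at 67 mm, 60 g. Origin: underside, middle of the front (door) wall's foot; the house's centre is 19 mm along +x. +x: from door wall to back wall (no door); +y: to the left for one facing the door; +z up.
- liner_red: fixed white paper liner, 52 x 56 x 1 mm, in the drying rack under the red-roofed house, red paint smears along its rim; it stays and shows where that house dried. Origin: centre of its underside, axes as the rack's.
- liner_grey: fixed white paper liner, 52 x 56 x 1 mm, in the drying rack under the grey-roofed house, grey paint smears along its rim; it stays and shows where that house dried. Origin: centre of its underside, axes as the rack's.
- liner_green: fixed white paper liner, 52 x 56 x 1 mm, in the drying rack under the green-roofed house, green paint smears along its rim; it stays and shows where that house dried. Origin: centre of its underside, axes as the rack's.
- liner_blue: fixed white paper liner, 52 x 56 x 1 mm, in the drying rack under the blue-roofed house, blue paint smears along its rim; it stays and shows where that house dried. Origin: centre of its underside, axes as the rack's.
- drying_rack: fixed pale wood slat rack, 66 x 262 mm. Four bays at y = 93, 31, -31, -93 mm, left to right for one facing the doors; liner tops 23 mm above the bench, a house on each, door to the front (-x). Dowels between bays rise 28 mm, corner pins 33 mm above the bench. Origin: centre of the underside; +y along the row to the left, +x to the back.
- tray: fixed plywood tray, 62 x 262 mm; compartments centred at x = 0, y = 93, 31, -31, -93 mm, left to right for one facing its blue front edge (at -x), each 54 mm deep (x), 59 mm wide. Above the bench: cork floor 6 mm, dividers and back edge 16, blue edge 12, end boards with hand holes 46. Origin: centre of the underside; +y along the row to the left.
Not all that is in view belongs to the job. There is more than one size of the house_blue; the job needs the middle-sized.

How it is judged:
At the end, for the whole second after the job is handed in: Each house stands in the tray compartment with the same number from the left as its bay (liner) in the drying rack: within 13 mm along the row and 12 mm across, door to the blue edge, within 0.3 rad of square, tilt under 0.08 rad, underside within 3 mm of the cork; all released and at rest (((y of liner_red in the frame of drying_rack between 0.083 and 0.103 m and y of house_red in the frame of tray between 0.08 and 0.106 m) or (y of liner_red in the frame of drying_rack between 0.021 and 0.041 m and y of house_red in the frame of tray between 0.018 and 0.044 m) or (y of liner_red in the frame of drying_rack between -0.041 and -0.021 m and y of house_red in the frame of tray between -0.044 and -0.018 m) or (y of liner_red in the frame of drying_rack between -0.103 and -0.083 m and y of house_red in the frame of tray between -0.106 and -0.08 m)) and x of house_red in the frame of tray between -0.031 and -0.007 m and z of house_red in the frame of tray between 0.003 and 0.009 m and angle between each of house_red, house_grey, house_green, house_blue's own z axis and vertical below 0.08 rad and angle between the x axis of each of house_red, house_grey, house_green, house_blue and the x axis of tray, either way round below 0.3 rad and linear speed of each of house_red, house_grey, house_green, house_blue below 0.02 m/s and contact force between each of house_red, house_grey, house_green, house_blue and the fingers below 0.05 N and ((y of liner_grey in the frame of drying_rack between 0.083 and 0.103 m and y of house_grey in the frame of tray between 0.08 and 0.106 m) or (y of liner_grey in the frame of drying_rack between 0.021 and 0.041 m and y of house_grey in the frame of tray between 0.018 and 0.044 m) or (y of liner_grey in the frame of drying_rack between -0.041 and -0.021 m and y of house_grey in the frame of tray between -0.044 and -0.018 m) or (y of liner_grey in the frame of drying_rack between -0.103 and -0.083 m and y of house_grey in the frame of tray between -0.106 and -0.08 m)) and x of house_grey in the frame of tray between -0.031 and -0.007 m and z of house_grey in the frame of tray between 0.003 and 0.009 m and ((y of liner_green in the frame of drying_rack between 0.083 and 0.103 m and y of house_green in the frame of tray between 0.08 and 0.106 m) or (y of liner_green in the frame of drying_rack between 0.021 and 0.041 m and y of house_green in the frame of tray between 0.018 and 0.044 m) or (y of liner_green in the frame of drying_rack between -0.041 and -0.021 m and y of house_green in the frame of tray between -0.044 and -0.018 m) or (y of liner_green in the frame of drying_rack between -0.103 and -0.083 m and y of house_green in the frame of tray between -0.106 and -0.08 m)) and x of house_green in the frame of tray between -0.031 and -0.007 m and z of house_green in the frame of tray between 0.003 and 0.009 m and ((y of liner_blue in the frame of drying_rack between 0.083 and 0.103 m and y of house_blue in the frame of tray between 0.08 and 0.106 m) or (y of liner_blue in the frame of drying_rack between 0.021 and 0.041 m and y of house_blue in the frame of tray between 0.018 and 0.044 m) or (y of liner_blue in the frame of drying_rack between -0.041 and -0.021 m and y of house_blue in the frame of tray between -0.044 and -0.018 m) or (y of liner_blue in the frame of drying_rack between -0.103 and -0.083 m and y of house_blue in the frame of tray between -0.106 and -0.08 m)) and x of house_blue in the frame of tray between -0.031 and -0.007 m and z of house_blue in the frame of tray between 0.003 and 0.009 m); the robot touches nothing.
It fails at once if a house is tipped over (angle between any of house_red, house_grey, house_green, house_blue's own z axis and vertical above 0.6 rad).
It fails at once if a house is dropped (in free fall with its underside more than 55 mm above the bench) ((height (world z) of house_red above 0.055 m and contact force between house_red and anything else below 0.02 N) or (height (world z) of house_grey above 0.055 m and contact force between house_grey and anything else below 0.02 N) or (height (world z) of house_green above 0.055 m and contact force between house_green and anything else below 0.02 N) or (height (world z) of house_blue above 0.055 m and contact force between house_blue and anything else below 0.02 N)).
It also fails if it takes over 93 s, if anything falls off the work surface, if the arm or the gripper's body presses on something with over 40 N, if the wrist force passes 120 N, or if a joint passes its speed limit or range.

## Robot

A 7-joint arm with a two-finger parallel gripper is mounted at the origin on the work surface. World frame = base frame: x ahead of the robot, y to its left, z up, the work surface at z = 0. Lengths are in m, angles in rad, forces in N, time in s.
With the tool pointing down it reaches from about 0.4 to 0.85 m from the base axis. Payload 10.4 kg.
Tool frame: the origin (TCP) lies at the very end of the fingers, on their centre line; the grasp point (between the pads) lies 19 mm behind it; z points along the fingers, y is the direction in which the jaws open and shut (so a half turn about z gives the same grasp; the last joint's range is limited). The gripper opens to 85 mm and grips with 20 to 120 N. Pads are 22 mm wide; open, the fingers measure 114 mm over their backs; the gripper's body (76 mm by 85 mm) begins 54 mm behind the grasp point. The pads swing forward as they close: fully open they stand 13 mm farther back than shut.
Start: joints at [-1.22, 0.332, -0.065, 1.46, 0.022, 1.35, -0.088], TCP at [0.228, 0.582, 0.231] pointing down, gripper open.
Joint ranges: [-2.6, 2.6], [-0.5, 2.12], [-1.47, 1.34], [0.16, 2.42], [-1.27, 4.41], [0.06, 2.06], [-2.6, 2.6]. Speed limits (rad/s): [2.22, 2.22, 2.79, 2.79, 3.14, 3.14, 3.14].

## Interface

Orientations are given as a unit quaternion [x, y, z, w].
In Python, from workcell import get_obs, camera, camera_info, hand_in gives the robot as it stands.
- The arm moves only by the tool move_arm, never from a script. Its argument "moves" is a list of rows, each a list of 3 entries, a list of its own where there are three numbers: the shift along the tool's x, y, z in units of 25 mm (1.0 is 25 mm), then the turn, a rotation vector about the tool's x, y, z in degrees, then the opening, from 0 (shut) to 1 (fully open). A call has 1 to 5 rows; each row shifts and turns the commanded pose from where the row before left it, along the tool's axes as they then stand; what a row does not reach is not made up. A row lasts 1/8 s, in which the tool goes at most 62.5 mm and 10.7 degrees, less where a joint would pass 70% of its speed; a pose out of reach is approached as far as the arm can. A call is refused whole if a number of a shift passes 1 or a number of a turn 10.7, either way. A call with a gripper value outside its range is refused whole. The fingers move at their own pace and stop on an object; "squeeze" is the grip in N (left out, the last holds). Time passes only in rows, so rows that do not move let the fingers close. It gives the time, the measured TCP pose, the force and the opening at its end, in the units of the state.
- get_obs(): the state, without advancing time (a new reading comes with each control period).
- camera(name): name is "scene" or "top"; returns the picture (420x560x3 uint8, red, green, blue); there is no depth.
- camera_info(name): a dict with "fx", "fy", "cx", "cy" (pixels), "origin" and "rotation" of the camera in the world. Camera axes: x right, y down, z forward; pixel columns grow to the right and rows downward; lengths in m; the calibration is good to about 2 mm. A picture is of the moment at which its call begins. camera_info takes no time and is no camera call.
- hand_in(): hands the job in, once; it reports no verdict.
The state is a dict: "clock": time; "joint_pos": joint angles; "joint_velocities": joint speeds; "tau": joint torques, N m; "position": TCP position; "ee_rot": TCP orientation; "ft_force": force on the tool from outside, world axes, zero at the start; "torque": the same for the moment, N m; "grip_width": opening from 0.0 (shut) to 1.0 (fully open).
Only numpy, scipy, OpenCV 4.12 (cv2) and the standard library are available. Lean on these libraries where they do the work, as an engineer would, in place of code of your own. Each camera call takes 0.05 s, during which the arm holds its last target. There are 200 camera calls.

## Working session

There is one attempt and no reset: what is moved stays moved. The work goes in short steps, Python scripts to look and compute and a tool call to move; the robot and the scene stay as the last step left them, time stands still between calls to the robot, and variables do not carry over. Pictures are saved under pics/ and viewed, about 12 in all and at most 16, crops included, and the job is handed in when it is done.

Besides the shell and the picture viewer there is one more tool, called after "Emit:" in YAML: its name, and indented under it one key for each argument. move_arm: Moves the arm, as the interface text tells. Its arguments: {"type":"object","properties":{"moves":{"type":"array","items":{"type":"array"}},"squeeze":{"type":"number"}},"required":["moves"]}

```bash
mkdir -p pics; ls
python3 - <<'E'
from workcell import *
import cv2
for n in("scene","top"):
    cv2.imwrite(f"pics/{n}0.png",cv2.resize(camera(n)[:,:,::-1],(800,600),interpolation=cv2.INTER_CUBIC)); print(camera_info(n))
print(get_obs())
E
```

```text
pics
{'fx': 386.0615000019527, 'fy': 386.0615000019527, 'cx': 277.73405352654464, 'cy': 211.65443617198667, 'origin': array([ 0.88306569, -0.61382931,  0.48720017]), 'rotation': array([ 0.84486783,  0.24918439, -0.12621087, -0.45626341])}
{'fx': 446.23242132737414, 'fy': 446.23242132737414, 'cx': 279.70784774408685, 'cy': 202.96003096729387, 'origin': array([ 0.47404256, -0.042569  ,  1.02646963]), 'rotation': array([-0.70103362,  0.71218913, -0.0261164 ,  0.02562104])}
{'clock': 0.1, 'joint_pos': array([-1.21958203,  0.33280231, -0.06468457,  1.46088006,  0.02162189,
        1.34994192, -0.08851652]), 'joint_velocities': array([-0.00090422, -0.0028036 , -0.00209333, -0.00149786,  0.00016645,
       -0.00031854,  0.00093989]), 'tau': array([ 1.39261785e-03, -6.26744199e+01,  4.90051950e-02, -3.92429566e+01,
        1.62599963e-02,  6.83051505e-03,  2.11766536e-05]), 'position': array([0.22811928, 0.58149543, 0.2305886 ]), 'ee_rot': array([ 1.85824005e-01,  9.82582817e-01, -6.63055057e-04, -7.97890086e-05]), 'ft_force': array([-0.33780339,  0.26913955, -1.16713262]), 'torque': array([ 0.0383079 ,  0.02838951, -0.03317495]), 'grip_width': 0.9987210361465882}
```

View pics/scene0.png

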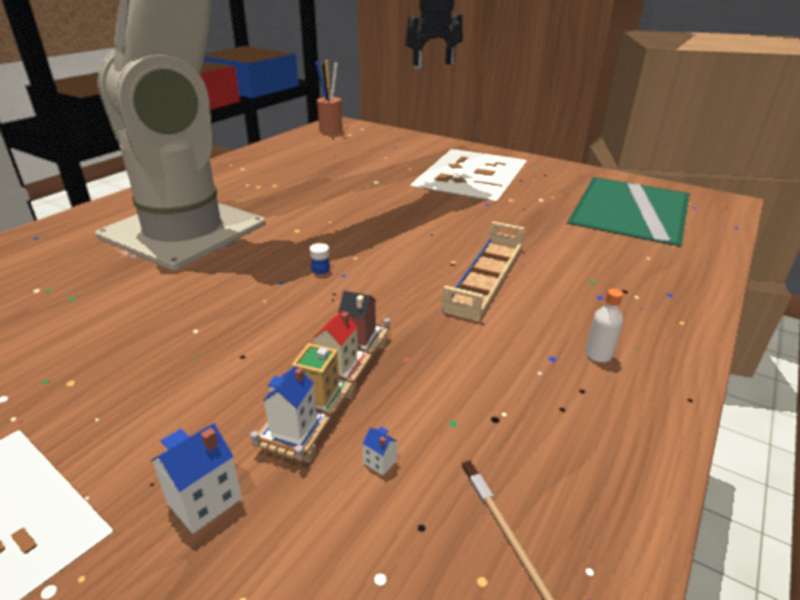

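View pics/top0.png

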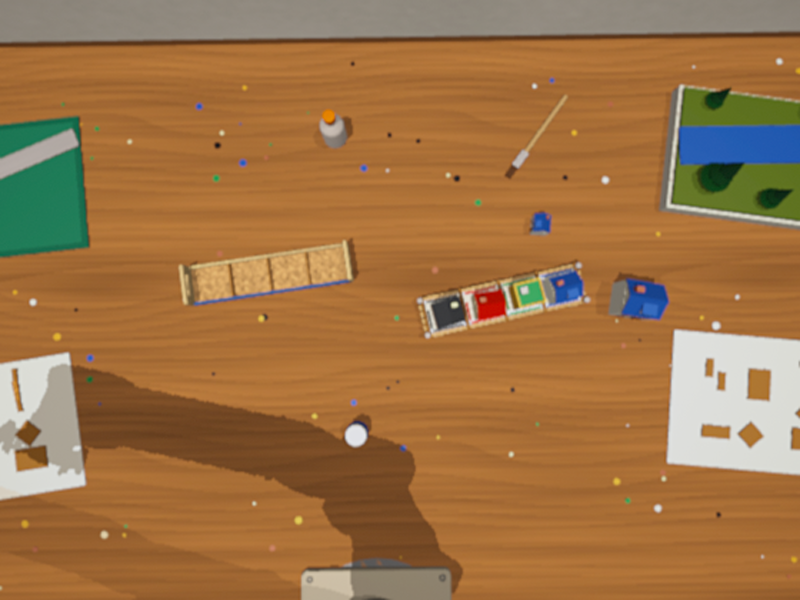

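The scene view shows the rack (top view ~420-585, 265-335) holding grey, red, green and blue houses, and the empty tray at (185-355, 240-305) with its blue edge towards the robot.

There are three blue houses: big at top-view (640,298), small at (541,223), and one in the rack at (564,288). The one in the rack fits middle-sized. I'll confirm it in an enlarged crop, along with the liners and doors.

Run:
```python
from workcell import *
import cv2,numpy as np
t=camera("top")[:,:,::-1];s=camera("scene")[:,:,::-1]
cv2.imwrite("pics/topraw.png",t)
a=cv2.resize(t[178:242,285:475],(800,270),interpolation=cv2.INTER_CUBIC)
b=cv2.resize(s[195:330,100:300],(489,330),interpolation=cv2.INTER_CUBIC)
c=np.zeros((600,800,3),np.uint8);c[:270]=a;c[270:,:489]=b
cv2.imwrite("pics/crop1.png",c)
a=cv2.resize(t[160:220,120:255],(800,356),interpolation=cv2.INTER_CUBIC)
cv2.imwrite("pics/crop2.png",a)
```

```text
(no output)
```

View pics/crop1.png

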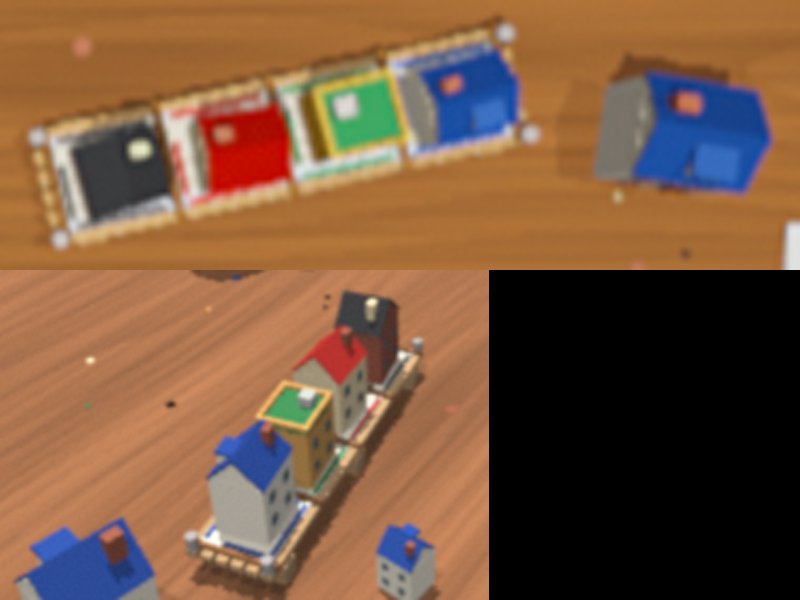

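View pics/crop2.png

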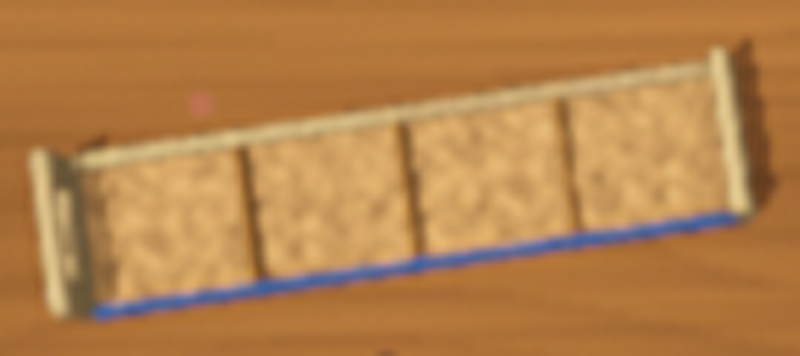

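The order from the left is grey, red, green, blue, and both fronts face the robot. The rack's blue house is clearly between the other two in size. Next I fit the rack and tray poses from the pins and corners, then overlay the models.

```bash
cat > h.py <<'E'
import numpy as np,cv2
from workcell import *
from scipy.spatial.transform import Rotation as R
from scipy.optimize import least_squares
CI={n:camera_info(n) for n in("scene","top")}
def proj(n,P):
    c=CI[n];q=R.from_quat(c["rotation"]).inv().apply(np.atleast_2d(P)-c["origin"])
    return np.c_[c["fx"]*q[:,0]/q[:,2]+c["cx"],c["fy"]*q[:,1]/q[:,2]+c["cy"]]
def W(pose,L):
    x,y,t=pose;L=np.atleast_2d(L);c,s=np.cos(t),np.sin(t)
    return np.c_[x+c*L[:,0]-s*L[:,1],y+s*L[:,0]+c*L[:,1],L[:,2]]
def fit(L,uv,p0,n="top"):
    return least_squares(lambda p:(proj(n,W(p,L))-uv).ravel(),p0)
def go(target,yaw):
    """deltas in tool units/deg from measured pose to target; yaw = world angle of tool y"""
    o=get_obs();r=R.from_quat(o["ee_rot"]);
    ty=np.array([np.cos(yaw),np.sin(yaw),0]);tz=np.array([0,0,-1.])
    T=R.from_matrix(np.c_[np.cross(ty,tz),ty,tz])
    return (r.inv().apply(np.array(target)-o["position"])/.025).round(2),np.degrees((r.inv()*T).as_rotvec()).round(1)
E
cat > m.py <<'E'
from h import *
px=np.array([[38,136],[61,239],[506,32],[530,133]])/4.2105+[285,178]
# order: back-left, front-left, back-right, front-right ; unknown pin half spacings
f=least_squares(lambda p:(proj("top",W(p[:3],[[p[3],p[4],.033],[-p[3],p[4],.033],[p[3],-p[4],.033],[-p[3],-p[4],.033]]))-px).ravel(),[.46,-.2,.2,.03,.128])
print("rack",f.x,f.cost)
rack=f.x[:3]
tp=np.array([[42,150],[62,317],[718,47],[744,214]])/5.926+[120,160]
f=least_squares(lambda p:(proj("top",W(p[:3],[[p[3],p[4],.046],[-p[3],p[4],.046],[p[3],-p[4],.046],[-p[3],-p[4],.046]]))-tp).ravel(),[.5,.16,.1,.03,.128])
print("tray",f.x,f.cost);tray=f.x[:3]
np.save("poses.npy",[rack,tray])
ims={n:camera(n)[:,:,::-1] for n in CI}
def draw(im,n,ox,oy,s):
    def line(pose,L,col):
        p=(proj(n,W(pose,L))+.5-[ox,oy])*s
        cv2.polylines(im,[np.int32(p*8)],True,col,1,cv2.LINE_AA,3)
    for y in(.093,.031,-.031,-.093):
        for z in(.023,.071): line(rack,[[a,y+b,z] for a,b in((-.019,-.021),(.019,-.021),(.019,.021),(-.019,.021))],(255,255,0))
        line(tray,[[a,y+b,.006] for a,b in((-.027,-.0295),(.027,-.0295),(.027,.0295),(-.027,.0295))],(255,0,255))
c=np.zeros((600,800,3),np.uint8)
def crop(n,x0,x1,y0,y1,s):
    im=cv2.resize(ims[n][y0:y1,x0:x1],None,fx=s,fy=s,interpolation=cv2.INTER_CUBIC);draw(im,n,x0,y0,s);return im
a=crop("top",290,420,178,242,4);c[:256,:520]=a
b=crop("scene",170,280,195,330,2.5*1.01);b=crop("scene",170,280,195,330,2.5);c[256:256+b.shape[0],:b.shape[1]]=b
d=crop("top",120,255,160,220,3.8);c[300:300+d.shape[0],280:280+d.shape[1]]=d[:,:520]
cv2.imwrite("pics/ov1.png",c)
E
python3 m.py
```

```text
rack [ 0.52854244 -0.20588272  0.20420218  0.02768307  0.12746554] 0.022300568315478227
tray [0.57638457 0.16226565 0.1357909  0.03161447 0.12763334] 0.03362193519391874
```

View pics/ov1.png

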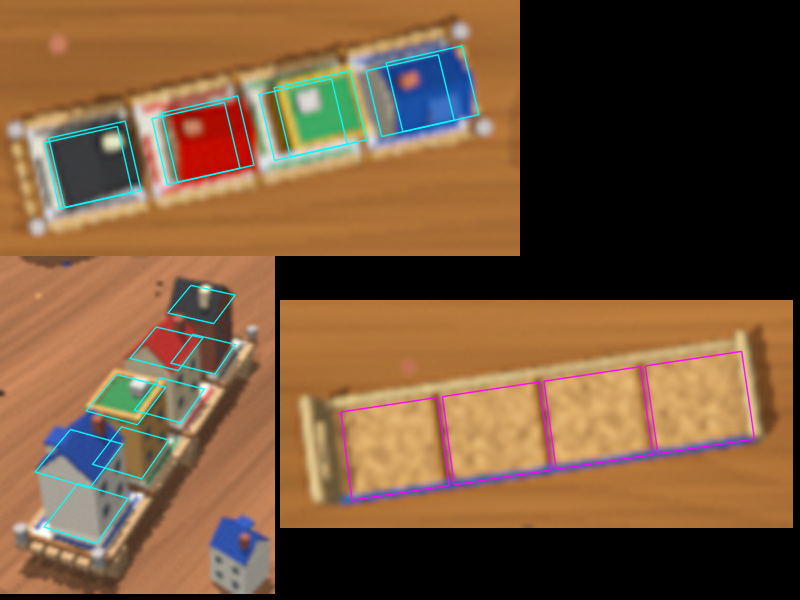

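```bash
cat > seg.py <<'E'
from h import *
rack,tray=np.load("poses.npy")
im=camera("top");hsv=cv2.cvtColor(im,cv2.COLOR_RGB2HSV);H,S,V=cv2.split(hsv)
def ray(n,uv,z):
    c=CI[n];d=R.from_quat(c["rotation"]).apply([(uv[0]-c["cx"])/c["fx"],(uv[1]-c["cy"])/c["fy"],1]);o=c["origin"]
    return o+d*(z-o[2])/d[2]
M={"grey":(V<75)&(S<90),"red":((H<6)|(H>174))&(S>190)&(V>90),"green":(H>50)&(H<80)&(S>100),"blue":(H>100)&(H<125)&(S>140)}
yn=dict(grey=.093,red=.031,green=-.031,blue=-.093);out=np.zeros((600,800,3),np.uint8)
for i,(k,m) in enumerate(M.items()):
    c=proj("top",W(rack,[[0,yn[k],.08]]))[0];x0,y0=np.int32(c)-16
    sub=np.uint8(m[y0:y0+32,x0:x0+32])
    n,l,st,_=cv2.connectedComponentsWithStats(sub);j=1+st[1:,4].argmax()
    pts=np.argwhere(l==j)[:,::-1]+[x0,y0]
    (cx,cy),wh,a=cv2.minAreaRect(np.float32(pts))
    bx=cv2.boxPoints(((cx,cy),wh,a))
    w=ray("top",(cx,cy),.077);L=R.from_euler("z",-rack[2]).apply(w-[*rack[:2],0])
    print(k,len(pts),np.round(np.array(wh)/.47,1),round(a,1),"rack frame",L.round(4))
    t=cv2.resize(im[y0:y0+32,x0:x0+32,::-1],(300,300),interpolation=cv2.INTER_CUBIC);s=300/32
    cv2.polylines(t,[np.int32((bx+.5-[x0,y0])*s)],True,(255,255,255),1)
    t2=t
    r,cc=divmod(i,2);out[r*300:r*300+300,cc*300:cc*300+300]=t2
cv2.imwrite("pics/seg.png",out[:,:600])
E
python3 seg.py
```

```text
grey 295 [37.  41.7] 71.6 rack frame [0.0013 0.0922 0.077 ]
red 303 [38.5 40.9] 80.5 rack frame [-0.003   0.0286  0.077 ]
green 149 [27.3 31.5] 76.0 rack frame [ 0.0017 -0.0326  0.077 ]
blue 305 [38.7 43.9] 76.0 rack frame [-0.0021 -0.0898  0.077 ]
```

View pics/seg.png

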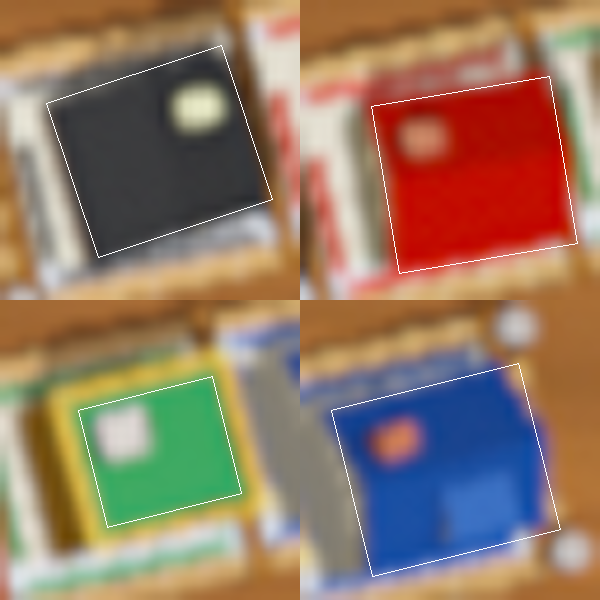

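The segmentation gives plausible roof sizes (about 38 x 42 mm), offsets up to 3 mm and yaw offsets up to about 6°. I'll grip front to back, since the fingers won't fit between neighbouring houses. Fingertips go about 13 mm above the house foot so they clear the tray edges.

```bash
cat > plan.py <<'E'
import sys
from h import *
rack,tray=np.load("poses.npy")
H=dict(grey=(.0013,.0922,.10,.093),red=(-.003,.0286,-.05,.031),green=(.0017,-.0326,.025,-.031),blue=(-.0021,-.0898,.025,-.093))
def pick(k,z): return [*W(rack,[[H[k][0],H[k][1],0]])[0][:2],z],rack[2]+H[k][2]
def place(k,z): return [*W(tray,[[0,H[k][3],0]])[0][:2],z],tray[2]
a=sys.argv
if len(a)==4: p,y=globals()[a[1]](a[2],float(a[3])); print(np.round(p,4),round(y,3),*go(p,y))
E
python3 - <<'E'
from plan import *
for k in H: print(k,np.round(pick(k,0)[0],3),np.round(place(k,0)[0],3))
E
python3 plan.py pick grey .14
```

```text
grey [ 0.511 -0.115  0.   ] [0.564 0.254 0.   ]
red [ 0.52  -0.178  0.   ] [0.572 0.193 0.   ]
green [ 0.537 -0.237  0.   ] [0.581 0.132 0.   ]
blue [ 0.545 -0.294  0.   ] [0.589 0.07  0.   ]
[ 0.5111 -0.1153  0.14  ] 0.304 [-20.72 -21.82   3.65] [-0.   0.  51.2]
```

Emit:
move_arm:
  moves:
    - [[0,0,0],[0,0,10.2],1]
    - [[0,0,0],[0,0,10.2],1]
    - [[0,0,0],[0,0,10.2],1]
    - [[0,0,0],[0,0,10.2],1]
    - [[0,0,0],[0,0,10.2],1]
  squeeze: 25

```text
clock: 0.98
position: [0.2282, 0.5818, 0.2313]
ee_rot: [0.593, 0.805, 0.0, -0.0]
ft_force: [0.5, -0.1, -1.3]
grip_width: 0.999
```

```bash
python3 plan.py pick grey .14
```

```text
[ 0.5111 -0.1153  0.14  ] 0.304 [-29.99   2.54   3.65] [ 0.  -0.  -0.2]
```

Emit:
move_arm:
  moves:
    - [[-1,0.5,0],[0,0,0],1]
    - [[-1,0.5,0],[0,0,0],1]
    - [[-1,0.5,0],[0,0,0],1]
    - [[-1,0.5,0],[0,0,0],1]
    - [[-1,0.5,0],[0,0,0],1]

```text
clock: 1.6
position: [0.3261, 0.4809, 0.2314]
ee_rot: [0.591, 0.807, 0.0, -0.0]
ft_force: [-0.1, -0.6, 0.1]
grip_width: 1.0
```

Emit:
move_arm:
  moves:
    - [[-1,0,0],[0,0,0],1]
    - [[-1,0,0],[0,0,0],1]
    - [[-1,0,0],[0,0,0],1]
    - [[-1,0,0],[0,0,0],1]
    - [[-1,0,0],[0,0,0],1]

```text
clock: 2.22
position: [0.3637, 0.3609, 0.2314]
ee_rot: [0.591, 0.807, 0.0, -0.0]
ft_force: [-0.3, 0.4, 0.2]
grip_width: 1.002
```

Emit:
move_arm:
  moves:
    - [[-1,0,0],[0,0,0],1]
    - [[-1,0,0],[0,0,0],1]
    - [[-1,0,0],[0,0,0],1]
    - [[-1,0,0],[0,0,0],1]
    - [[-1,0,0],[0,0,0],1]

```text
clock: 2.85
position: [0.4013, 0.2418, 0.2314]
ee_rot: [0.591, 0.807, 0.0, -0.0]
ft_force: [1.1, 0.4, 0.3]
grip_width: 1.0
```

Emit:
move_arm:
  moves:
    - [[-1,0,0],[0,0,0],1]
    - [[-1,0,0],[0,0,0],1]
    - [[-1,0,0],[0,0,0],1]
    - [[-1,0,0],[0,0,0],1]
    - [[-1,0,0],[0,0,0],1]

```text
clock: 3.48
position: [0.4388, 0.1226, 0.2313]
ee_rot: [0.591, 0.807, 0.0, -0.0]
ft_force: [0.1, -0.3, 0.5]
grip_width: 1.0
```

Emit:
move_arm:
  moves:
    - [[-1,0,0],[0,0,0],1]
    - [[-1,0,0],[0,0,0],1]
    - [[-1,0,0],[0,0,0],1]
    - [[-1,0,0],[0,0,0],1]
    - [[-1,0,0],[0,0,0],1]

```text
clock: 4.1
position: [0.4764, 0.0036, 0.2313]
ee_rot: [0.591, 0.807, 0.0, -0.0]
ft_force: [-0.7, -0.0, -0.2]
grip_width: 0.996
```

```bash
python3 plan.py pick grey .14
```

```text
[ 0.5111 -0.1153  0.14  ] 0.304 [-4.96 -0.11  3.65] [ 0.  -0.   0.2]
```

Emit:
move_arm:
  moves:
    - [[-1,0,0.5],[0,0,0],1]
    - [[-1,0,0.5],[0,0,0],1]
    - [[-1,0,0.5],[0,0,0],1]
    - [[-1,0,1],[0,0,0],1]
    - [[-0.96,-0.1,1],[0,0,0],1]

```text
clock: 4.72
position: [0.5116, -0.1151, 0.1433]
ee_rot: [0.591, 0.807, 0.0, 0.0]
ft_force: [0.0, 0.5, -0.2]
grip_width: 0.998
```

Emit:
move_arm:
  moves:
    - [[0,0,0],[0,0,0],1]

```text
clock: 4.85
position: [0.51, -0.1162, 0.1423]
ee_rot: [0.592, 0.806, -0.001, -0.001]
ft_force: [-0.3, -0.0, 0.2]
grip_width: 1.002
```

```bash
python3 plan.py pick grey .037
python3 - <<'E'
from h import *
c=np.zeros((600,800,3),np.uint8)
c[:300,:700]=cv2.resize(camera("top")[170:245,285:460,::-1],(700,300),interpolation=cv2.INTER_CUBIC)
c[300:600,:440]=cv2.resize(camera("scene")[150:300,130:350,::-1],(440,300),interpolation=cv2.INTER_CUBIC)
cv2.imwrite("pics/p7.png",c)
E
```

```text
[ 0.5111 -0.1153  0.037 ] 0.304 [0.02 0.06 4.21] [-0.2 -0.  -0. ]
```

View pics/p7.png

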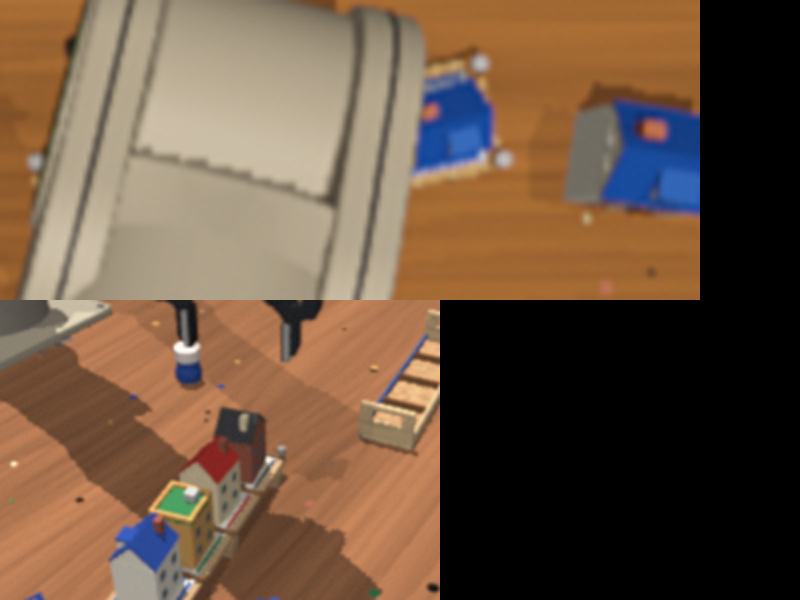

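The fingers (scene crop (188,335) and (288,350)) are above and straddle the grey house front to back, so I descend and grip.

Emit:
move_arm:
  moves:
    - [[0,0.05,1],[0,0,0],1]
    - [[0,0,1],[0,0,0],1]
    - [[0,0,1],[0,0,0],1]
    - [[0,0,0.7],[0,0,0],1]
    - [[0,0,0.5],[0,0,0],1]

```text
clock: 5.58
position: [0.5132, -0.113, 0.0386]
ee_rot: [0.59, 0.807, 0.0, 0.0]
ft_force: [0.1, -1.3, 0.5]
grip_width: 0.998
```

Emit:
move_arm:
  moves:
    - [[0,0,0],[0,0,0],0.6]
    - [[0,0,0],[0,0,0],0.3]
    - [[0,0,0],[0,0,0],0.2]
    - [[0,0,0],[0,0,0],0.2]
    - [[0,0,0],[0,0,0],0.2]

```text
clock: 6.2
position: [0.5135, -0.1137, 0.0396]
ee_rot: [0.591, 0.807, 0.0, 0.0]
ft_force: [-1.9, -0.0, 5.9]
grip_width: 0.44
```

```bash
python3 plan.py pick grey .037
python3 - <<'E'
from h import *
cv2.imwrite("pics/p8.png",cv2.resize(camera("scene")[150:300,130:350,::-1],(704,480),interpolation=cv2.INTER_CUBIC))
E
```

```text
[ 0.5111 -0.1153  0.037 ] 0.304 [-0.03 -0.11  0.1 ] [0.1 0.  0.2]
```

View pics/p8.png

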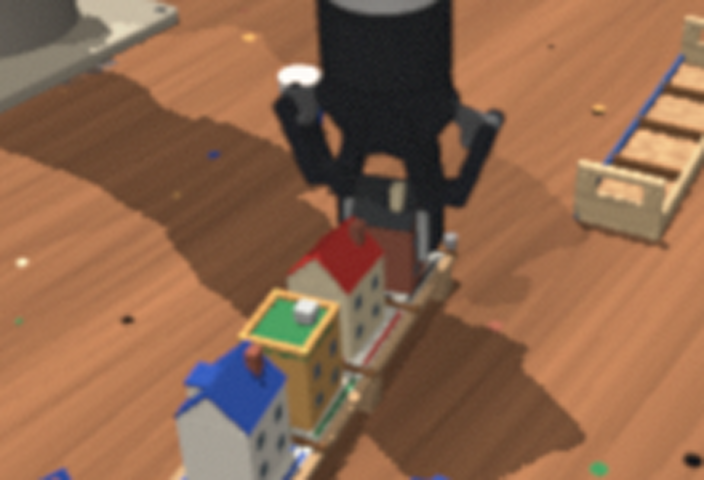

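Emit:
move_arm:
  moves:
    - [[0,0,-0.4],[0,0,0],0.2]
    - [[0,0,-0.8],[0,0,0],0.2]
    - [[0,0,-1],[0,0,0],0.2]
    - [[0,0,-0.8],[0,0,0],0.2]

```text
clock: 6.75
position: [0.513, -0.1137, 0.1152]
ee_rot: [0.591, 0.807, 0.0, 0.0]
ft_force: [0.3, 0.8, -1.0]
grip_width: 0.439
```

```bash
python3 plan.py place grey .115
```

```text
[0.5638 0.2544 0.115 ] 0.136 [1.342e+01 6.380e+00 1.000e-02] [ 0.  -0.   9.8]
```

Emit:
move_arm:
  moves:
    - [[0,0,0],[0,0,4.9],0.2]
    - [[0,0,0],[0,0,4.9],0.2]
    - [[0.7,0.5,0],[0,0,0],0.2]
    - [[1,0.5,0],[0,0,0],0.2]
    - [[1,0.5,0],[0,0,0],0.2]

```text
clock: 7.38
position: [0.5415, -0.0394, 0.114]
ee_rot: [0.656, 0.754, 0.0, -0.0]
ft_force: [0.4, -0.6, -0.8]
grip_width: 0.445
```

Emit:
move_arm:
  moves:
    - [[1,0.5,0],[0,0,0],0.2]
    - [[1,0.5,0],[0,0,0],0.2]
    - [[1,0.5,0],[0,0,0],0.2]
    - [[1,0.5,0],[0,0,0],0.2]
    - [[1,0.5,0],[0,0,0],0.2]

```text
clock: 8.0
position: [0.5862, 0.0931, 0.1139]
ee_rot: [0.657, 0.754, 0.0, -0.0]
ft_force: [-0.1, 0.2, -0.6]
grip_width: 0.44
```

Emit:
move_arm:
  moves:
    - [[1,0,0],[0,0,0],0.2]
    - [[1,0,0],[0,0,0],0.2]
    - [[1,0,0],[0,0,0],0.2]
    - [[1,0,0],[0,0,0],0.2]
    - [[1,0,0],[0,0,0],0.2]

```text
clock: 8.62
position: [0.5687, 0.2167, 0.1138]
ee_rot: [0.657, 0.754, 0.0, -0.0]
ft_force: [0.5, 0.4, -0.5]
grip_width: 0.438
```

Emit:
move_arm:
  moves:
    - [[1,0,0],[0,0,0],0.2]
    - [[0.5,0,0],[0,0,0],0.2]
    - [[0.1,0,0],[0,0,0],0.2]
    - [[0,0,0],[0,0,0],0.2]

```text
clock: 9.12
position: [0.5638, 0.2533, 0.1138]
ee_rot: [0.658, 0.753, -0.0, 0.0]
ft_force: [-0.3, -0.5, -1.0]
grip_width: 0.441
```

```bash
python3 plan.py place grey .023
python3 - <<'E'
from h import *
c=np.zeros((600,800,3),np.uint8)
c[:300,:700]=cv2.resize(camera("top")[155:230,110:285,::-1],(700,300),interpolation=cv2.INTER_CUBIC)
c[300:600,:440]=cv2.resize(camera("scene")[110:260,230:450,::-1],(440,300),interpolation=cv2.INTER_CUBIC)
cv2.imwrite("pics/p9.png",c)
E
```

```text
[0.5638 0.2544 0.023 ] 0.136 [0.04 0.01 3.63] [ 0.  0. -0.]
```

View pics/p9.png

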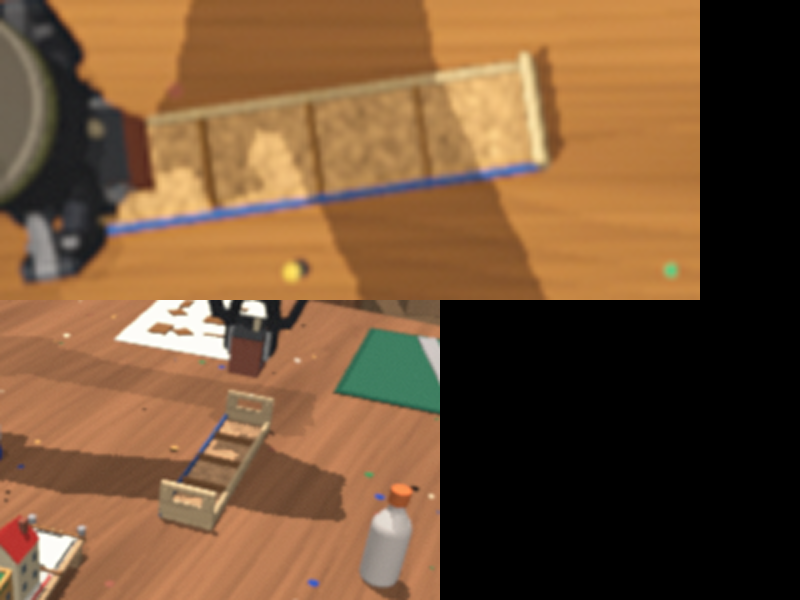

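Run:
```python
from plan import *
print((proj("top",W(tray,[[-.019,.072,.097],[.019,.072,.097],[-.019,.072,.145],[.019,.072,.145]]))+.5-[110,155])*4)
```

```text
[[154.47386475 191.36529545]
 [145.06334467 119.8361737 ]
 [125.98674541 184.1455964 ]
 [116.1564846  108.77795737]]
```

Emit:
move_arm:
  moves:
    - [[0.04,0,1],[0,0,0],0.2]
    - [[0,0,1],[0,0,0],0.2]
    - [[0,0,0.5],[0,0,0],0.2]

```text
clock: 9.6
position: [0.563, 0.2541, 0.0501]
ee_rot: [0.658, 0.753, -0.001, -0.0]
ft_force: [0.1, 0.7, -0.0]
grip_width: 0.438
```

```bash
python3 plan.py place grey .023
python3 - <<'E'
from h import *
c=np.zeros((600,800,3),np.uint8)
c[:300,:700]=cv2.resize(camera("top")[155:230,110:285,::-1],(700,300),interpolation=cv2.INTER_CUBIC)
c[300:600,:440]=cv2.resize(camera("scene")[110:260,230:450,::-1],(440,300),interpolation=cv2.INTER_CUBIC)
cv2.imwrite("pics/p10.png",c)
E
```

```text
[0.5638 0.2544 0.023 ] 0.136 [0.01 0.03 1.09] [-0.1  0.  -0.1]
```

View pics/p10.png

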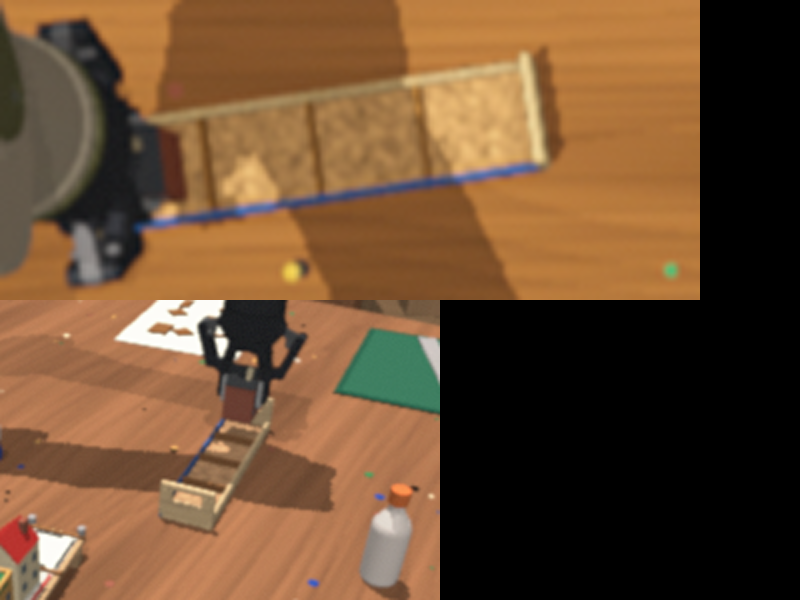

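The foot edge matches the prediction within about 1 mm, so I lower gently.

Emit:
move_arm:
  moves:
    - [[0,0,0.4],[0,0,0],0.2]
    - [[0,0,0.3],[0,0,0],0.2]
    - [[0,0,0.2],[0,0,0],0.2]
    - [[0,0,0.1],[0,0,0],0.2]
    - [[0,0,0],[0,0,0],0.2]

```text
clock: 10.32
position: [0.5634, 0.2551, 0.0263]
ee_rot: [0.657, 0.753, -0.0, -0.0]
ft_force: [-0.3, 0.7, 0.1]
grip_width: 0.444
```

Emit:
move_arm:
  moves:
    - [[0,0,0.08],[0,0,0],0.2]
    - [[0,0,0.04],[0,0,0],0.2]
    - [[0,0,0],[0,0,0],0.2]

```text
clock: 10.7
position: [0.5634, 0.2551, 0.0233]
ee_rot: [0.657, 0.753, -0.0, -0.0]
ft_force: [-0.5, 0.3, -0.8]
grip_width: 0.441
```

Emit:
move_arm:
  moves:
    - [[0,0,0.04],[0,0,0],0.2]
    - [[0,0,0],[0,0,0],0.2]

```text
clock: 10.95
position: [0.5635, 0.2552, 0.0226]
ee_rot: [0.657, 0.753, 0.0, -0.0]
ft_force: [-1.5, -1.3, 2.7]
grip_width: 0.44
```

Emit:
move_arm:
  moves:
    - [[0,0,0],[0,0,0],0.55]
    - [[0,0,0],[0,0,0],0.7]
    - [[0,0,0],[0,0,0],0.9]
    - [[0,0,-0.3],[0,0,0],1]
    - [[0,0,-1],[0,0,0],1]

```text
clock: 11.58
position: [0.5626, 0.2547, 0.0544]
ee_rot: [0.657, 0.753, -0.001, -0.0]
ft_force: [-0.0, -0.8, 0.4]
grip_width: 1.0
```

Emit:
move_arm:
  moves:
    - [[0,0,-1],[0,0,0],1]
    - [[0,0,-1],[0,0,0],1]
    - [[0,0,-1],[0,0,0],1]
    - [[0,0,-0.5],[0,0,0],1]

```text
clock: 12.08
position: [0.564, 0.2553, 0.1441]
ee_rot: [0.658, 0.753, 0.001, 0.0]
ft_force: [0.3, -0.5, 0.3]
grip_width: 1.0
```

```bash
python3 plan.py pick red .14;cat > view.py <<'E'
import sys
from h import *
c=np.zeros((600,800,3),np.uint8)
c[:300,:700]=cv2.resize(camera("top")[155:230,110:285,::-1],(700,300),interpolation=cv2.INTER_CUBIC)
c[300:600,:440]=cv2.resize(camera("scene")[110:260,230:450,::-1],(440,300),interpolation=cv2.INTER_CUBIC)
cv2.imwrite(f"pics/{sys.argv[1]}.png",c)
E
```

```text
[ 0.5198 -0.1785  0.14  ] 0.154 [-16.95  -4.1    0.14] [ 0.1 -0.1 -1.1]
```

Emit:
move_arm:
  moves:
    - [[-1,-0.25,0],[0,0,0],1]
    - [[-1,-0.25,0],[0,0,0],1]
    - [[-1,-0.25,0],[0,0,0],1]
    - [[-1,-0.25,0],[0,0,0],1]
    - [[-1,-0.25,0],[0,0,0],1]

```text
clock: 12.7
position: [0.549, 0.125, 0.1422]
ee_rot: [0.658, 0.753, -0.0, -0.0]
ft_force: [0.7, 0.1, -0.3]
grip_width: 0.999
```

Emit:
move_arm:
  moves:
    - [[-1,-0.25,0],[0,0,0],1]
    - [[-1,-0.25,0],[0,0,0],1]
    - [[-1,-0.25,0],[0,0,0],1]
    - [[-1,-0.25,0],[0,0,0],1]
    - [[-1,-0.25,0],[0,0,0],1]

```text
clock: 13.32
position: [0.5349, -0.0028, 0.1423]
ee_rot: [0.658, 0.753, 0.0, -0.0]
ft_force: [0.5, 0.5, -0.3]
grip_width: 1.002
```

Emit:
move_arm:
  moves:
    - [[-1,-0.25,0],[0,0,0],1]
    - [[-1,-0.25,0],[0,0,0],1]
    - [[-1,-0.25,0],[0,0,0],1]
    - [[-1,-0.25,0],[0,0,0],1]
    - [[-1,-0.25,0],[0,0,0],1]

```text
clock: 13.95
position: [0.5206, -0.1308, 0.1423]
ee_rot: [0.658, 0.753, 0.0, -0.0]
ft_force: [-0.3, 0.2, -0.4]
grip_width: 1.002
```

Emit:
move_arm:
  moves:
    - [[-1,-0.2,0],[0,0,0],1]
    - [[-0.95,-0.15,0],[0,0,-1.1],1]
    - [[0,0,0],[0,0,0],1]

```text
clock: 14.32
position: [0.5182, -0.1814, 0.1424]
ee_rot: [0.652, 0.759, -0.0, 0.0]
ft_force: [-0.6, -0.3, 0.7]
grip_width: 0.998
```

```bash
python3 plan.py pick red .037;python3 view.py p11
```

```text
[ 0.5198 -0.1785  0.037 ] 0.154 [0.11 0.08 4.21] [-0.   0.  -0.2]
```

View pics/p11.png

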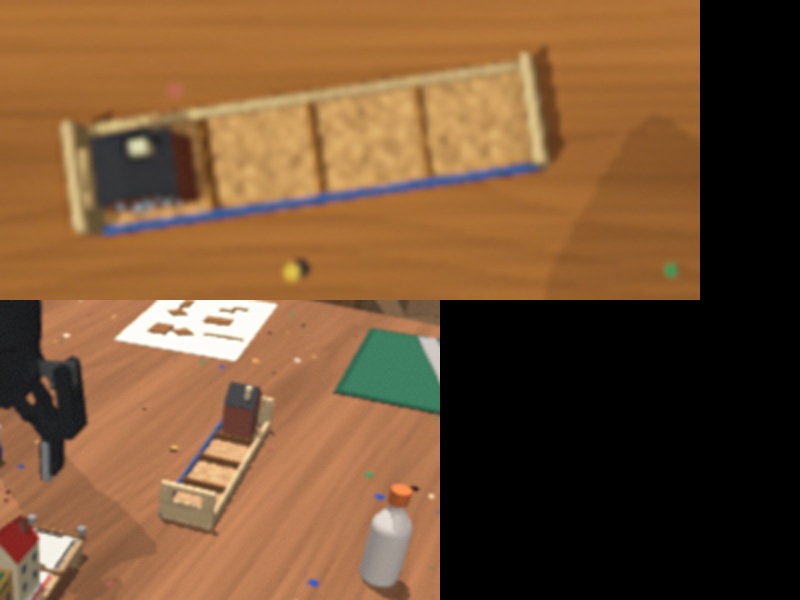

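Grey stands upright and square in compartment 1 (top crop (135,165)). Next is red.

Emit:
move_arm:
  moves:
    - [[0.11,0.08,1],[0,0,0],1]
    - [[0,0,1],[0,0,0],1]
    - [[0,0,1],[0,0,0],1]
    - [[0,0,0.7],[0,0,0],1]
    - [[0,0,0.5],[0,0,0],1]

```text
clock: 15.05
position: [0.5208, -0.175, 0.0365]
ee_rot: [0.65, 0.76, 0.0, -0.0]
ft_force: [-1.0, -0.5, -0.0]
grip_width: 1.0
```

Emit:
move_arm:
  moves:
    - [[0,0,0],[0,0,0],0.6]
    - [[0,0,0],[0,0,0],0.3]
    - [[0,0,0],[0,0,0],0.2]
    - [[0,0,0],[0,0,0],0.2]
    - [[0,0,0],[0,0,0],0.2]

```text
clock: 15.68
position: [0.5214, -0.1757, 0.0381]
ee_rot: [0.65, 0.76, 0.0, 0.001]
ft_force: [-0.8, 0.5, 6.8]
grip_width: 0.444
```

Emit:
move_arm:
  moves:
    - [[0,0,-0.4],[0,0,0],0.2]
    - [[0,0,-0.8],[0,0,0],0.2]
    - [[0,0,-1],[0,0,0],0.2]
    - [[0,0,-0.8],[0,0,0],0.2]

```text
clock: 16.18
position: [0.5211, -0.1759, 0.1145]
ee_rot: [0.65, 0.76, 0.0, 0.001]
ft_force: [-0.5, 0.4, -0.8]
grip_width: 0.444
```

```bash
python3 plan.py place red .115
```

```text
[0.5722 0.193  0.115 ] 0.136 [14.26  4.29 -0.02] [0.1 0.  1.1]
```

Emit:
move_arm:
  moves:
    - [[0,0,0],[0,0,1.1],0.2]
    - [[0.7,0.5,0],[0,0,0],0.2]
    - [[1,0.5,0],[0,0,0],0.2]
    - [[1,0.5,0],[0,0,0],0.2]
    - [[1,0.5,0],[0,0,0],0.2]

```text
clock: 16.8
position: [0.5579, -0.0747, 0.1115]
ee_rot: [0.657, 0.754, -0.0, -0.001]
ft_force: [0.3, -0.1, -0.7]
grip_width: 0.442
```

Emit:
move_arm:
  moves:
    - [[1,0.5,0],[0,0,0],0.2]
    - [[1,0.5,0],[0,0,0],0.2]
    - [[1,0.5,0],[0,0,0],0.2]
    - [[1,0.5,0],[0,0,0],0.2]
    - [[1,0,0],[0,0,0],0.2]

```text
clock: 17.42
position: [0.5904, 0.0561, 0.1112]
ee_rot: [0.657, 0.754, -0.001, -0.0]
ft_force: [-0.1, 0.5, -0.7]
grip_width: 0.439
```

Emit:
move_arm:
  moves:
    - [[1,0,0],[0,0,0],0.2]
    - [[1,0,0],[0,0,0],0.2]
    - [[1,0,0],[0,0,0],0.2]
    - [[1,0,0],[0,0,0],0.2]
    - [[1,0,0],[0,0,0],0.2]

```text
clock: 18.05
position: [0.5725, 0.1796, 0.1113]
ee_rot: [0.657, 0.754, -0.001, -0.001]
ft_force: [1.1, -0.6, -1.3]
grip_width: 0.441
```

Emit:
move_arm:
  moves:
    - [[0.6,0,0],[0,0,0],0.2]
    - [[0.1,0,0],[0,0,0],0.2]
    - [[0,0,0],[0,0,0],0.2]

```text
clock: 18.42
position: [0.5712, 0.1939, 0.1121]
ee_rot: [0.658, 0.753, -0.0, 0.0]
ft_force: [-0.4, 1.0, 0.1]
grip_width: 0.443
```

```bash
python3 plan.py place red .0215
```

```text
[0.5722 0.193  0.0215] 0.136 [-0.04  0.04  3.63] [-0.  0. -0.]
```

Emit:
move_arm:
  moves:
    - [[0.06,0.04,1],[0,0,0],0.2]
    - [[0,0,1],[0,0,0],0.2]
    - [[0,0,0.8],[0,0,0],0.2]
    - [[0,0,0.4],[0,0,0],0.2]
    - [[0,0,0.2],[0,0,0],0.2]

```text
clock: 19.05
position: [0.5721, 0.1959, 0.0271]
ee_rot: [0.658, 0.753, -0.0, 0.0]
ft_force: [0.0, -0.2, -0.7]
grip_width: 0.441
```

Emit:
move_arm:
  moves:
    - [[0,0,0.1],[0,0,0],0.2]
    - [[0,0,0.04],[0,0,0],0.2]
    - [[0,0,0],[0,0,0],0.2]

```text
clock: 19.42
position: [0.5721, 0.1964, 0.0242]
ee_rot: [0.657, 0.753, 0.0, 0.0]
ft_force: [-0.4, -0.1, -1.5]
grip_width: 0.439
```

Emit:
move_arm:
  moves:
    - [[0,0,0.07],[0,0,0],0.2]
    - [[0,0,0.03],[0,0,0],0.2]
    - [[0,0,0],[0,0,0],0.2]

```text
clock: 19.8
position: [0.5718, 0.1963, 0.0212]
ee_rot: [0.657, 0.753, -0.0, -0.0]
ft_force: [0.3, 0.3, -0.8]
grip_width: 0.44
```

Emit:
move_arm:
  moves:
    - [[0,0,0.03],[0,0,0],0.2]
    - [[0,0,0],[0,0,0],0.2]

```text
clock: 20.05
position: [0.572, 0.1963, 0.0211]
ee_rot: [0.658, 0.753, 0.0, -0.0]
ft_force: [-3.3, -0.6, 4.7]
grip_width: 0.443
```

Emit:
move_arm:
  moves:
    - [[0,0,0],[0,0,0],0.55]
    - [[0,0,0],[0,0,0],0.7]
    - [[0,0,0],[0,0,0],0.9]
    - [[0,0,-0.3],[0,0,0],1]
    - [[0,0,-1],[0,0,0],1]

```text
clock: 20.68
position: [0.5711, 0.196, 0.0528]
ee_rot: [0.658, 0.753, -0.001, -0.0]
ft_force: [0.3, -1.0, -0.2]
grip_width: 1.001
```

Emit:
move_arm:
  moves:
    - [[0,0,-1],[0,0,0],1]
    - [[0,0,-1],[0,0,0],1]
    - [[0,0,-1],[0,0,0],1]
    - [[0,0,-0.5],[0,0,0],1]

```text
clock: 21.18
position: [0.5725, 0.1964, 0.1423]
ee_rot: [0.658, 0.753, 0.001, 0.0]
ft_force: [-1.0, -0.1, -0.4]
grip_width: 1.005
```

```bash
python3 plan.py pick green .14
```

```text
[ 0.5368 -0.2375  0.14  ] 0.229 [-17.    -3.76   0.07] [ 0.1 -0.  -5.4]
```

Emit:
move_arm:
  moves:
    - [[-1,-0.25,0],[0,0,0],1]
    - [[-1,-0.25,0],[0,0,0],1]
    - [[-1,-0.25,0],[0,0,0],1]
    - [[-1,-0.25,0],[0,0,0],1]
    - [[-1,-0.25,0],[0,0,0],1]

```text
clock: 21.8
position: [0.5572, 0.0657, 0.1402]
ee_rot: [0.658, 0.753, -0.0, -0.0]
ft_force: [0.6, -0.3, 0.3]
grip_width: 0.999
```

Emit:
move_arm:
  moves:
    - [[-1,-0.25,0],[0,0,0],1]
    - [[-1,-0.25,0],[0,0,0],1]
    - [[-1,-0.25,0],[0,0,0],1]
    - [[-1,-0.25,0],[0,0,0],1]
    - [[-1,-0.25,0],[0,0,0],1]

```text
clock: 22.42
position: [0.5428, -0.0622, 0.1402]
ee_rot: [0.658, 0.753, -0.0, -0.0]
ft_force: [-0.1, 0.6, 1.2]
grip_width: 1.003
```

Emit:
move_arm:
  moves:
    - [[-1,-0.25,0],[0,0,0],1]
    - [[-1,-0.25,0],[0,0,0],1]
    - [[-1,-0.25,0],[0,0,0],1]
    - [[-1,-0.25,0],[0,0,0],1]
    - [[-1,-0.25,0],[0,0,0],1]

```text
clock: 23.05
position: [0.5285, -0.19, 0.1402]
ee_rot: [0.658, 0.753, -0.0, -0.0]
ft_force: [0.3, -0.5, -0.6]
grip_width: 1.005
```

Emit:
move_arm:
  moves:
    - [[-1,0,0],[0,0,0],1]
    - [[-0.9,0,0],[0,0,-2.7],1]
    - [[0,0,0],[0,0,-2.7],1]
    - [[0,0,0],[0,0,0],1]

```text
clock: 23.55
position: [0.5351, -0.2363, 0.1402]
ee_rot: [0.622, 0.783, -0.0, -0.0]
ft_force: [-0.1, 0.1, -0.7]
grip_width: 1.0
```

```bash
python3 plan.py pick green .036
```

```text
[ 0.5368 -0.2375  0.036 ] 0.229 [-0.06  0.06  4.17] [-0.  -0.  -0.1]
```

Emit:
move_arm:
  moves:
    - [[-0.1,0.04,1],[0,0,0],1]
    - [[0,0,1],[0,0,0],1]
    - [[0,0,1],[0,0,0],1]
    - [[0,0,0.7],[0,0,0],1]
    - [[0,0,0.4],[0,0,0],1]

```text
clock: 24.18
position: [0.5373, -0.2372, 0.0372]
ee_rot: [0.621, 0.783, -0.0, -0.0]
ft_force: [0.0, 0.1, -0.0]
grip_width: 1.002
```

Emit:
move_arm:
  moves:
    - [[0,0,0],[0,0,0],0.6]
    - [[0,0,0],[0,0,0],0.3]
    - [[0,0,0],[0,0,0],0.2]
    - [[0,0,0],[0,0,0],0.2]
    - [[0,0,0],[0,0,0],0.2]

```text
clock: 24.8
position: [0.5384, -0.2375, 0.0389]
ee_rot: [0.621, 0.784, 0.0, 0.001]
ft_force: [-1.7, 0.3, 6.4]
grip_width: 0.443
```

```bash
python3 plan.py pick green .036
```

```text
[ 0.5368 -0.2375  0.036 ] 0.229 [ 0.01 -0.06  0.11] [0.1 0.  0. ]
```

Emit:
move_arm:
  moves:
    - [[0,0,-0.4],[0,0,0],0.2]
    - [[0,0,-0.8],[0,0,0],0.2]
    - [[0,0,-1],[0,0,0],0.2]
    - [[0,0,-0.8],[0,0,0],0.2]

```text
clock: 25.3
position: [0.5381, -0.2375, 0.1152]
ee_rot: [0.621, 0.784, 0.0, 0.001]
ft_force: [-1.0, 0.6, 0.1]
grip_width: 0.443
```

```bash
python3 plan.py place green .115
```

```text
[0.5806 0.1316 0.115 ] 0.136 [1.399e+01 5.020e+00 1.000e-02] [0.1 0.  5.4]
```

Emit:
move_arm:
  moves:
    - [[0,0,0],[0,0,2.7],0.2]
    - [[0.4,0.2,0],[0,0,2.7],0.2]
    - [[1,0.5,0],[0,0,0],0.2]
    - [[1,0.5,0],[0,0,0],0.2]
    - [[1,0.5,0],[0,0,0],0.2]

```text
clock: 25.92
position: [0.5682, -0.1463, 0.114]
ee_rot: [0.657, 0.753, 0.0, 0.0]
ft_force: [0.5, -0.8, -0.0]
grip_width: 0.442
```

Emit:
move_arm:
  moves:
    - [[1,0.5,0],[0,0,0],0.2]
    - [[1,0.5,0],[0,0,0],0.2]
    - [[1,0.5,0],[0,0,0],0.2]
    - [[1,0.5,0],[0,0,0],0.2]
    - [[1,0,0],[0,0,0],0.2]

```text
clock: 26.55
position: [0.6011, -0.0154, 0.1139]
ee_rot: [0.657, 0.754, 0.0, 0.0]
ft_force: [0.3, -0.5, -0.7]
grip_width: 0.441
```

Emit:
move_arm:
  moves:
    - [[1,0,0],[0,0,0],0.2]
    - [[1,0,0],[0,0,0],0.2]
    - [[1,0,0],[0,0,0],0.2]
    - [[1,0,0],[0,0,0],0.2]
    - [[1,0,0],[0,0,0],0.2]

```text
clock: 27.18
position: [0.5835, 0.1082, 0.114]
ee_rot: [0.657, 0.753, 0.0, 0.0]
ft_force: [-0.2, -0.4, 0.0]
grip_width: 0.446
```

Emit:
move_arm:
  moves:
    - [[0.8,0,0],[0,0,0],0.2]
    - [[0.1,0,0],[0,0,0],0.2]
    - [[0,0,0],[0,0,0],0.2]

```text
clock: 27.55
position: [0.5807, 0.1287, 0.1133]
ee_rot: [0.658, 0.753, -0.0, 0.0]
ft_force: [0.3, -1.0, -1.1]
grip_width: 0.443
```

```bash
python3 plan.py place green .022;python3 view.py p12
```

```text
[0.5806 0.1316 0.022 ] 0.136 [0.11 0.01 3.65] [ 0.  0. -0.]
```

View pics/p12.png

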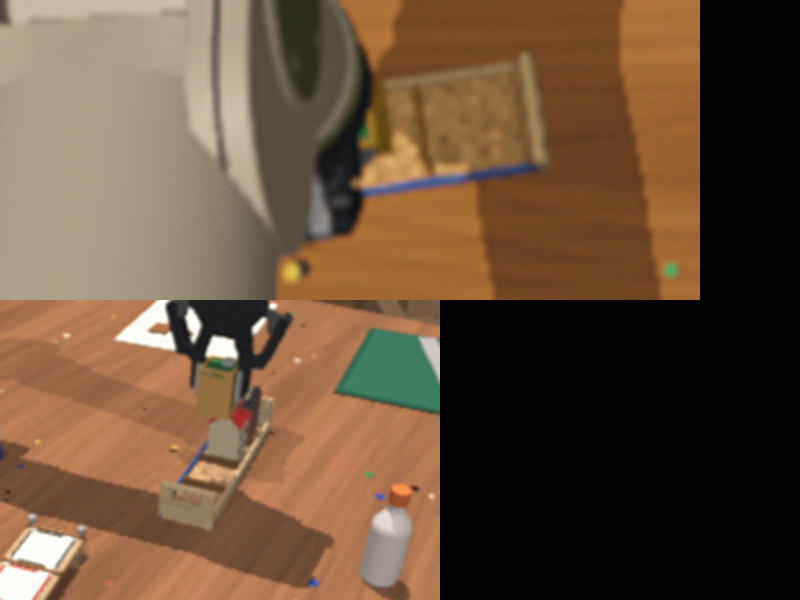

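Red stands in compartment 2 (scene crop (230,435)) and green hovers over compartment 3. Lowering green.

Emit:
move_arm:
  moves:
    - [[0.08,0,1],[0,0,0],0.2]
    - [[0,0,1],[0,0,0],0.2]
    - [[0,0,0.8],[0,0,0],0.2]
    - [[0,0,0.45],[0,0,0],0.2]
    - [[0,0,0.2],[0,0,0],0.2]

```text
clock: 28.28
position: [0.5803, 0.1313, 0.0265]
ee_rot: [0.658, 0.753, -0.0, -0.0]
ft_force: [0.1, 0.1, -0.6]
grip_width: 0.446
```

Emit:
move_arm:
  moves:
    - [[0,0,0.1],[0,0,0],0.2]
    - [[0,0,0.04],[0,0,0],0.2]
    - [[0,0,0],[0,0,0],0.2]

```text
clock: 28.65
position: [0.5805, 0.1317, 0.0237]
ee_rot: [0.657, 0.754, 0.0, 0.0]
ft_force: [-0.4, -0.2, -1.6]
grip_width: 0.443
```

Emit:
move_arm:
  moves:
    - [[0,0,0.05],[0,0,0],0.2]
    - [[0,0,0.03],[0,0,0],0.2]
    - [[0,0,0],[0,0,0],0.2]

```text
clock: 29.02
position: [0.5803, 0.1317, 0.0218]
ee_rot: [0.657, 0.753, 0.0, -0.0]
ft_force: [-2.7, -0.6, 5.8]
grip_width: 0.437
```

Contact. Release and go for blue.

Emit:
move_arm:
  moves:
    - [[0,0,0],[0,0,0],0.55]
    - [[0,0,0],[0,0,0],0.7]
    - [[0,0,0],[0,0,0],0.9]
    - [[0,0,-0.3],[0,0,0],1]
    - [[0,0,-1],[0,0,0],1]

```text
clock: 29.65
position: [0.5794, 0.1314, 0.0535]
ee_rot: [0.658, 0.753, -0.001, -0.0]
ft_force: [0.4, 0.3, -0.4]
grip_width: 0.996
```

Emit:
move_arm:
  moves:
    - [[0,0,-1],[0,0,0],1]
    - [[0,0,-1],[0,0,0],1]
    - [[0,0,-1],[0,0,0],1]
    - [[0,0,-0.5],[0,0,0],1]

```text
clock: 30.15
position: [0.5808, 0.1317, 0.143]
ee_rot: [0.658, 0.753, 0.001, 0.0]
ft_force: [-0.1, 0.0, 0.0]
grip_width: 1.0
```

```bash
python3 plan.py pick blue .14
```

```text
[ 0.5447 -0.2942  0.14  ] 0.229 [-16.68  -3.73   0.1 ] [ 0.1 -0.  -5.4]
```

Emit:
move_arm:
  moves:
    - [[-1,-0.25,0],[0,0,0],1]
    - [[-1,-0.25,0],[0,0,0],1]
    - [[-1,-0.25,0],[0,0,0],1]
    - [[-1,-0.25,0],[0,0,0],1]
    - [[-1,-0.25,0],[0,0,0],1]

```text
clock: 30.78
position: [0.5658, 0.0027, 0.1411]
ee_rot: [0.657, 0.753, -0.0, -0.0]
ft_force: [0.5, 0.6, 0.6]
grip_width: 1.001
```

Emit:
move_arm:
  moves:
    - [[-1,-0.25,0],[0,0,0],1]
    - [[-1,-0.25,0],[0,0,0],1]
    - [[-1,-0.25,0],[0,0,0],1]
    - [[-1,-0.25,0],[0,0,0],1]
    - [[-1,-0.25,0],[0,0,0],1]

```text
clock: 31.4
position: [0.5518, -0.1253, 0.1411]
ee_rot: [0.657, 0.753, -0.0, -0.0]
ft_force: [0.4, 0.0, 0.3]
grip_width: 1.0
```

Emit:
move_arm:
  moves:
    - [[-1,-0.25,0],[0,0,0],1]
    - [[-1,-0.25,0],[0,0,0],1]
    - [[-1,-0.25,0],[0,0,0],1]
    - [[-1,-0.25,0],[0,0,0],1]
    - [[-1,-0.2,0],[0,0,0],1]

```text
clock: 32.02
position: [0.539, -0.2532, 0.141]
ee_rot: [0.657, 0.753, -0.0, -0.0]
ft_force: [0.2, -0.6, 0.2]
grip_width: 1.002
```

Emit:
move_arm:
  moves:
    - [[-1,0,0],[0,0,0],1]
    - [[-0.65,0,0],[0,0,-2.7],1]
    - [[0,0,0],[0,0,-2.7],1]
    - [[0,0,0],[0,0,0],1]

```text
clock: 32.52
position: [0.5447, -0.2934, 0.1409]
ee_rot: [0.622, 0.783, -0.0, -0.0]
ft_force: [0.3, -0.0, 0.3]
grip_width: 1.004
```

```bash
python3 plan.py pick blue .036;python3 - <<'E'
from h import *
c=np.zeros((600,800,3),np.uint8)
c[:300,:700]=cv2.resize(camera("top")[155:230,110:285,::-1],(700,300),interpolation=cv2.INTER_CUBIC)
c[300:600,:440]=cv2.resize(camera("scene")[110:260,230:450,::-1],(440,300),interpolation=cv2.INTER_CUBIC)
c[300:600,445:795]=cv2.resize(camera("scene")[190:365,90:294,::-1],(350,300),interpolation=cv2.INTER_CUBIC)
cv2.imwrite("pics/p13.png",c)
E
```

```text
[ 0.5447 -0.2942  0.036 ] 0.229 [-0.04 -0.01  4.2 ] [-0. -0.  0.]
```

View pics/p13.png

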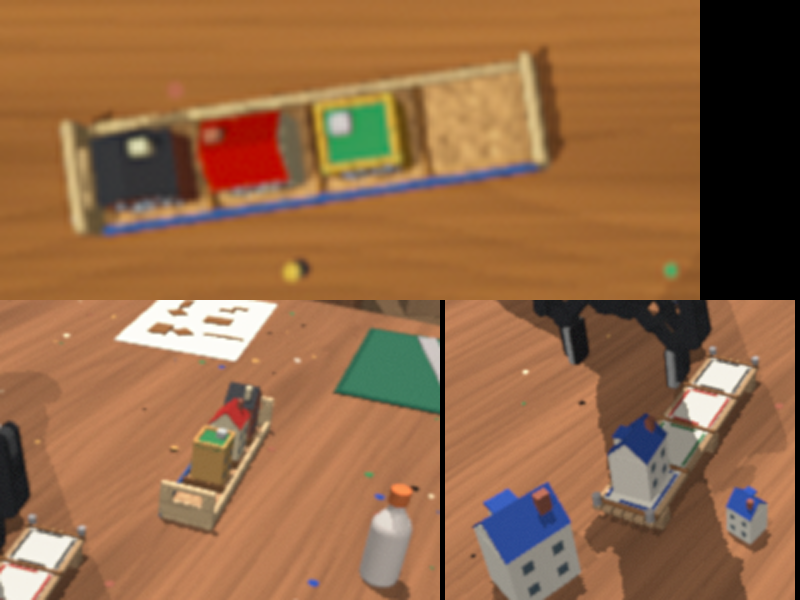

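Grey, red and green stand in compartments 1–3 (top crop (135,165), (245,150) and (357,133)). The gripper is over the middle-sized blue house.

Emit:
move_arm:
  moves:
    - [[-0.07,-0.02,1],[0,0,0],1]
    - [[0,0,1],[0,0,0],1]
    - [[0,0,1],[0,0,0],1]
    - [[0,0,0.7],[0,0,0],1]
    - [[0,0,0.4],[0,0,0],1]

```text
clock: 33.3
position: [0.5447, -0.2949, 0.038]
ee_rot: [0.621, 0.784, -0.0, -0.0]
ft_force: [0.1, 0.2, 0.2]
grip_width: 0.997
```

Emit:
move_arm:
  moves:
    - [[0,0,0],[0,0,0],0.6]
    - [[0,0,0],[0,0,0],0.3]
    - [[0,0,0],[0,0,0],0.2]
    - [[0,0,0],[0,0,0],0.2]
    - [[0,0,0],[0,0,0],0.2]

```text
clock: 33.92
position: [0.5454, -0.2955, 0.0396]
ee_rot: [0.621, 0.784, 0.0, 0.001]
ft_force: [0.0, 0.9, 6.8]
grip_width: 0.44
```

```bash
python3 plan.py pick blue .036
```

```text
[ 0.5447 -0.2942  0.036 ] 0.229 [ 0.05 -0.02  0.15] [0.1 0.  0. ]
```

Emit:
move_arm:
  moves:
    - [[0,0,-0.4],[0,0,0],0.2]
    - [[0,0,-0.8],[0,0,0],0.2]
    - [[0,0,-1],[0,0,0],0.2]
    - [[0,0,-0.8],[0,0,0],0.2]

```text
clock: 34.42
position: [0.5451, -0.2954, 0.116]
ee_rot: [0.621, 0.784, 0.0, 0.001]
ft_force: [-0.1, 0.7, -1.2]
grip_width: 0.443
```

```bash
python3 plan.py place blue .115
```

```text
[0.589  0.0701 0.115 ] 0.136 [13.84  5.04  0.04] [0.1 0.  5.4]
```

Emit:
move_arm:
  moves:
    - [[0,0,0],[0,0,2.7],0.2]
    - [[0.4,0.2,0],[0,0,2.7],0.2]
    - [[1,0.5,0],[0,0,0],0.2]
    - [[1,0.5,0],[0,0,0],0.2]
    - [[1,0.5,0],[0,0,0],0.2]

```text
clock: 35.05
position: [0.5753, -0.2042, 0.1147]
ee_rot: [0.658, 0.753, 0.0, 0.0]
ft_force: [0.3, 0.2, -0.2]
grip_width: 0.438
```

Emit:
move_arm:
  moves:
    - [[1,0.5,0],[0,0,0],0.2]
    - [[1,0.5,0],[0,0,0],0.2]
    - [[1,0.5,0],[0,0,0],0.2]
    - [[1,0.5,0],[0,0,0],0.2]
    - [[1,0,0],[0,0,0],0.2]

```text
clock: 35.67
position: [0.6082, -0.0732, 0.1146]
ee_rot: [0.657, 0.754, 0.0, 0.0]
ft_force: [0.7, -0.3, -0.3]
grip_width: 0.439
```

Emit:
move_arm:
  moves:
    - [[1,0,0],[0,0,0],0.2]
    - [[1,0,0],[0,0,0],0.2]
    - [[1,0,0],[0,0,0],0.2]
    - [[1,0,0],[0,0,0],0.2]
    - [[1,0,0],[0,0,0],0.2]

```text
clock: 36.3
position: [0.5906, 0.0503, 0.1147]
ee_rot: [0.657, 0.753, 0.0, 0.0]
ft_force: [-0.4, 0.5, -0.5]
grip_width: 0.443
```

Emit:
move_arm:
  moves:
    - [[0.7,0,0],[0,0,0],0.2]
    - [[0.1,0,0],[0,0,0],0.2]
    - [[0,0,0],[0,0,0],0.2]

```text
clock: 36.67
position: [0.588, 0.0684, 0.114]
ee_rot: [0.658, 0.753, -0.0, 0.0]
ft_force: [0.6, -1.2, -1.1]
grip_width: 0.444
```

```bash
python3 plan.py place blue .0226
```

```text
[0.589  0.0701 0.0226] 0.136 [0.06 0.05 3.66] [ 0.  0. -0.]
```

Emit:
move_arm:
  moves:
    - [[0,0.04,1],[0,0,0],0.2]
    - [[0,0,1],[0,0,0],0.2]
    - [[0,0,0.8],[0,0,0],0.2]
    - [[0,0,0.45],[0,0,0],0.2]
    - [[0,0,0.2],[0,0,0],0.2]

```text
clock: 37.3
position: [0.5889, 0.069, 0.0272]
ee_rot: [0.658, 0.753, -0.0, -0.0]
ft_force: [0.4, -0.0, 0.8]
grip_width: 0.441
```

Emit:
move_arm:
  moves:
    - [[0,0,0.1],[0,0,0],0.2]
    - [[0,0,0.04],[0,0,0],0.2]
    - [[0,0,0],[0,0,0],0.2]

```text
clock: 37.67
position: [0.5892, 0.0695, 0.0244]
ee_rot: [0.657, 0.754, 0.0, 0.0]
ft_force: [0.3, 0.2, -1.6]
grip_width: 0.439
```

Emit:
move_arm:
  moves:
    - [[0,0,0.05],[0,0,0],0.2]
    - [[0,0,0.03],[0,0,0],0.2]
    - [[0,0,0],[0,0,0],0.2]

```text
clock: 38.05
position: [0.5891, 0.0695, 0.0227]
ee_rot: [0.657, 0.753, 0.0, -0.0]
ft_force: [-2.8, -0.2, 6.7]
grip_width: 0.441
```

Contact. Release, rise and back away to look.

Emit:
move_arm:
  moves:
    - [[0,0,0],[0,0,0],0.55]
    - [[0,0,0],[0,0,0],0.7]
    - [[0,0,0],[0,0,0],0.9]
    - [[0,0,-0.3],[0,0,0],1]
    - [[0,0,-1],[0,0,0],1]

```text
clock: 38.67
position: [0.5881, 0.0693, 0.0543]
ee_rot: [0.657, 0.753, -0.001, -0.001]
ft_force: [0.2, 0.5, 0.5]
grip_width: 1.001
```

Emit:
move_arm:
  moves:
    - [[0,0,-1],[0,0,0],1]
    - [[0,0,-1],[0,0,0],1]
    - [[0,0,-1],[0,0,0],1]
    - [[0,0,-1],[0,0,0],1]
    - [[0,0,-1],[0,0,0],1]

```text
clock: 39.3
position: [0.5889, 0.0692, 0.1809]
ee_rot: [0.658, 0.753, 0.0, 0.0]
ft_force: [-0.1, -0.0, 0.4]
grip_width: 1.003
```

Emit:
move_arm:
  moves:
    - [[-1,0,0],[0,0,0],1]
    - [[-1,0,0],[0,0,0],1]
    - [[-1,0,0],[0,0,0],1]
    - [[-1,0,0],[0,0,0],1]
    - [[-1,0,0],[0,0,0],1]

```text
clock: 39.92
position: [0.6059, -0.0554, 0.1801]
ee_rot: [0.658, 0.753, 0.0, 0.0]
ft_force: [-0.5, 0.3, -0.8]
grip_width: 0.996
```

Emit:
move_arm:
  moves:
    - [[-1,0,0],[0,0,0],1]
    - [[-1,0,0],[0,0,0],1]
    - [[-1,0,0],[0,0,0],1]
    - [[-1,0,0],[0,0,0],1]
    - [[0,0,0],[0,0,0],1]

```text
clock: 40.55
position: [0.6189, -0.1561, 0.1801]
ee_rot: [0.659, 0.752, -0.0, 0.0]
ft_force: [1.2, 0.3, 0.5]
grip_width: 0.999
```

```bash
sed -e 's/rack,\[\[0,yn/tray,[[0,yn/; s/yn\[k\],.08/yn[k],.062/; s/,.077)/,.060)/; s/-rack\[2\]/-tray[2]/; s/\*rack\[:2\]/*tray[:2]/; s/rack frame/tray frame/; s/seg.png/seg2.png/' seg.py > seg2.py; python3 seg2.py; python3 view.py p14
```

```text
grey 301 [38.  42.8] 82.9 tray frame [0.0002 0.0913 0.06  ]
red 300 [35.6 43.2] 81.3 tray frame [0.0001 0.0322 0.06  ]
green 143 [26.2 31. ] 81.9 tray frame [ 0.0002 -0.0307  0.06  ]
blue 292 [36.3 40.5] 79.7 tray frame [-0.0008 -0.0904  0.06  ]
```

View pics/p14.png

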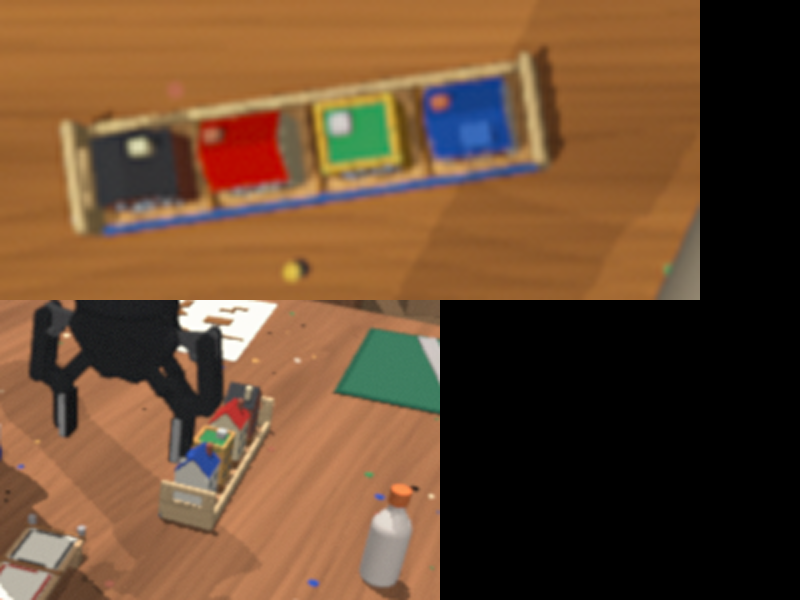

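All four houses stand in order, within about 3 mm of their compartment centres and square, with the dormer side (blue (475,133)) and the doors towards the blue edge. The arm is clear, so I'm handing in.

```bash
python3 -c "
from workcell import *
print(hand_in())"
```

```text
the job is handed in; nothing more can be done
None
```

All four houses are in the tray in street order from the left (grey, red, green, blue), and the job was handed in at about 41 s of the 93 s. I gripped each one front to back, set it down until the wrist force showed it touching the cork, then released it and backed the arm off. The blue house I moved is the middle-sized one from the rack; the big and small ones were left alone.

- **Position:** the last top-camera measurement puts each house within about 3 mm of its compartment centre along the row, and about 1 mm across.
- **Squareness:** the roof outlines lie within about 3° of each other, and each house was set down at the tray's angle.
- **Upright and facing:** the last pictures show all four upright. I never saw the doors directly. I took the facing from the blue roof's dormer and from the back walls having no door, and kept each house's facing in the move.
- **Not checked:** tilt and height above the cork were not measured in the pictures. They rest on the contact force at set-down, which came within about 0.1 mm of the expected height for all four.

No check failed or disagreed. The hand-in gave no verdict.

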